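Fit the keyed rotor into the bench centrifuge

ROBOT

A 6-joint arm with a two-finger parallel gripper is mounted at the origin on a cart in front of the work surface, level with it; the furniture and walls round the work are solid. World frame = base frame: x ahead of the robot, y to its left, z up, the work surface at z = 0. Lengths are in m, angles in rad, forces in N, time in s.
With the tool pointing down it reaches from about 0.325 to 0.925 m from the base axis. Payload 3.1 kg.
Tool frame: the origin (TCP) lies at the very end of the fingers, on their centre line; the grasp point (between the pads) lies 19 mm behind it; z points along the fingers, y is the direction in which the jaws open and shut (so a half turn about z gives the same grasp; the last joint's range is limited). The gripper opens to 85 mm and grips with 20 to 120 N. Pads are 22 mm wide; open, the fingers measure 114 mm over their backs; the gripper's body (76 mm by 85 mm) begins 54 mm behind the grasp point. The pads swing forward as they close: fully open they stand 13 mm farther back than shut.
Start: joints at [1.238, 0.217, 1.613, -0, 1.311, -0.112], TCP at [0.137, 0.61, 0.231] pointing down, gripper open.
Joint ranges: [-2.75, 2.75], [-0.78, 2.1], [0.31, 2.55], [-1.13, 4.27], [0.13, 2.63], [-2.58, 2.58]. Speed limits (rad/s): [2.79, 2.79, 3.14, 3.14, 3.14, 3.14].

INTERFACE

Orientations are given as a unit quaternion [x, y, z, w].
In Python, from bench import observe, vision, r gives the robot as it stands.
- The arm moves only by the tool play_rows, never from a script. Its argument "steps" is a list of rows, each an object with "offset": the shift along the world's x, y, z in mm, a list of three; "yaw": the turn about the world's z in degrees; "grip": the opening, from 0 (shut) to 1 (fully open). A call has 1 to 5 rows; each row is the pose to reach, as a shift and turn from the pose commanded when the call began; what a row does not reach only later rows make up. A row lasts 1/12 s, in which the tool goes at most 41.7 mm and 7.16 degrees, less where a joint would pass 70% of its speed; a pose out of reach is approached as far as the arm can. A call with a gripper value outside its range is refused whole. The fingers move at their own pace and stop on an object; the grip force is fixed at half the most. Time passes only in rows, so rows that repeat a pose let the fingers close. It gives the time, the measured TCP pose, the force and the opening at its end, in the units of the state.
- observe(): the state, without advancing time (a new reading comes with each control period).
- vision.grab_frame(name): name is "side" or "top" or "wrist"; returns a dict with "pixels" (400x640x3 uint8, red, green, blue), "intrinsics" (3x3 intrinsics, pixels), "dist" ([k1, k2, p1, p2, k3] as OpenCV has them; the pictures are not rectified), "camera_from_world" (4x4, takes a point from world to camera coordinates). Camera axes: x right, y down, z forward; pixel columns grow to the right and rows downward; lengths in m; the calibration is good to about 2 mm. A picture is of the moment at which its call begins. There is no depth.
- r.close_job(): hands the job in, once; it reports no verdict.
The state is a dict: "time_s": time; "qpos": joint angles; "joint_vel": joint speeds; "joint_efforts": joint torques, N m; "tool_pos": TCP position; "eef_rot": TCP orientation; "ft_force": force on the tool from outside, world axes, zero at the start; "wrist_torque": the same for the moment, N m; "width": opening from 0.0 (shut) to 1.0 (fully open).
Only numpy, scipy, OpenCV 4.12 (cv2) and the standard library are available. Lean on these libraries where they do the work, as an engineer would, in place of code of your own. Each camera call takes 0.05 s, during which the arm holds its last target. There are 200 camera calls.

TASK

Open the lid of the bench centrifuge all the way until it leans back on its stop. Then pick up the rotor, turn it so that the flat of its D-shaped bore matches the flat of the drive spindle, and lower it fully home on the spindle. Leave the rotor seated and the lid open, ready for loading tubes, and do not disturb the timer, the tape roll and the sachet that lie about.

Things in the scene. Friction and masses are not known exactly. Their poses are not given: they have to be found in the camera images.
- centrifuge: Bench centrifuge, fixed: white box 190 x 190 mm, 100 mm high, rounded corners, small display on its front, which is turned roughly to the robot. Origin at the centre of its underside; x to its rear, z up. In its top a round bowl, inner radius 73 mm, floor 20 mm and rim 101 mm over the worktop, with the drive spindle in the middle, hidden while the lid is shut.
- centrifuge_lid (a joint): Lid angle in rad: 0 closed, 1.57 upright, 1.85 leaning back on its stop. The lid is light (0.25 kg) on a nearly free hinge: let go before upright it falls shut, let go well past upright (1.7) it falls back to its stop. Closed, its underside is 103 mm and its top 115 mm over the worktop.
- lid_handle (a point): Middle of the lid's grip bar: round, 14 mm thick, parallel to the hinge, in front of the lid's front edge, joined to it by an arm at each end (104 mm free between the arms). Closed, its axis is 110 mm over the worktop, 40 mm before the housing's front face, 48 mm before the lid's edge, open space above and below. x points from bar to hinge while closed, y along the bar; turns with the lid.
- lid_hinge (a point): Point on the lid's hinge line, half-way along it, at the rear of the housing, 104 mm over the worktop; fixed. x points to the rear of the centrifuge, y along the hinge line, z up. Closed, the bar's axis lies 220 mm in front of it and 6 mm above; it turns about this line, up and then back, as the lid opens.
- drive_spindle: Upright steel D shaft in the middle of the bowl, locked, at a different angle each time. Origin on its axis, on the top face of the dark flange that the rotor rests on, 30 mm over the worktop; z up, x points out of the flat. Radius 12 mm, flat 6 mm from the axis, 38 mm tall, last 8 mm tapered. The flange (radius 30 mm) is cut straight on the flat's side.
- rotor_center (a point): Centre of the loose rotor (0.35 kg), on its axis, 35 mm above its underside; z up, x points out of the flat of its bore. Upright on the worktop: pale metal wheel 116 mm across, 25 mm high, six open pockets, grey grip hub on top. D bore right through: radius 13.5 mm, flat 7.5 mm from the axis. Fully home this point is 35 mm above the spindle's origin; with flats not matching some 38 mm higher.
- rotor_hub (a point): Point in the rotor's grey grip hub, on the axis, 18 mm above rotor_center, same axes. The hub spans 25 to 70 mm above the rotor's underside. From above it is an arch: two parallel faces 40 mm apart (normal to y, x = 0 to 16 mm) to grip it by, a flat end at x = +16 mm on the side of the bore's flat, a round end at x = -20 mm.
- timer: Loose white lab timer, 62 x 62 x 18 mm, lying in front of the centrifuge; to be left alone. Origin at its underside.
- tape_roll: Loose roll of brown tape, 93 mm in diameter, 48 mm high, lying at the left front; to be left alone. Origin at its underside.
- sachet: Loose pale flat sachet, 62 x 30 x 6 mm, lying at the right front; to be left alone. Origin at its underside.

How it is judged:
On the way, in this order (a step that is already met when the one before it is completed fails the run):
1. the lid is open and rests on its stop (value of joint centrifuge_lid above 1.75 rad), for 0.2 s.
2. the rotor is fully home on the spindle, flats matching (z of rotor_center in the frame of drive_spindle below 0.039 m and horizontal distance between rotor_center and drive_spindle below 0.005 m and angle between the x axis of rotor_center and the x axis of drive_spindle, either way round below 0.3 rad), for 0.2 s.
At the end, for the whole second after the job is handed in: The lid stands open beyond 1.75 rad (stop at 1.85). The rotor is on the spindle, its axis within 5 mm of the spindle's, upright within 0.07 rad, its underside within 4 mm of the flange, its flat within 0.3 rad of the spindle's flat (all of step 2 and value of joint centrifuge_lid above 1.75 rad and z of rotor_center in the frame of drive_spindle above 0.031 m and angle between rotor_center's own z axis and vertical below 0.07 rad); the robot touches nothing.
It fails at once if the timer, the tape roll or the sachet is moved by more than 30 mm (distance of any of timer, tape_roll, sachet from where it was at the start of the episode above 0.03 m).
It also fails if it takes over 66 s, if anything falls off the work surface, if the arm or the gripper's body presses on something with over 40 N, if the wrist force passes 120 N, or if a joint passes its speed limit or range.

## Working session

There is one attempt and no reset: what is moved stays moved. The work goes in short steps, Python scripts to look and compute and a tool call to move; the robot and the scene stay as the last step left them, time stands still between calls to the robot, and variables do not carry over. Pictures are saved under pics/ and viewed, about 8 in all and at most 12, crops included, and the job is handed in when it is done.

Besides the shell and the picture viewer there is one more tool, called as a command line: name --argument value ..., lists and objects as JSON in quotes. play_rows: Moves the arm, as the interface text tells. Its arguments: {"type":"object","properties":{"steps":{"type":"array"}},"required":["steps"]}

```bash
mkdir -p pics; ls; cat > h.py <<'E'
import cv2,numpy as np
from bench import observe, vision, r
def grab(n,out=None):
    f=vision.grab_frame(n)
    if out: cv2.imwrite('pics/%s.png'%out,cv2.cvtColor(f['pixels'],cv2.COLOR_RGB2BGR)); np.savez('pics/%s.npz'%out,**{k:np.array(v) for k,v in f.items()})
    return f
def load(o): return dict(np.load('pics/%s.npz'%o))
def onplane(f,uv,z):
    uv=np.array(uv,float).reshape(-1,1,2)
    n=cv2.undistortPoints(uv,f['intrinsics'],f['dist'])[:,0]
    T=f['camera_from_world'];R=T[:3,:3];c=-R.T@T[:3,3]
    d=np.c_[n,np.ones(len(n))]@R
    return c+d*((np.broadcast_to(z,len(n))-c[2])/d[:,2])[:,None]
def proj(f,P):
    T=f['camera_from_world']
    return cv2.projectPoints(np.array(P,float).reshape(-1,1,3),cv2.Rodrigues(T[:3,:3])[0],T[:3,3],f['intrinsics'],f['dist'])[0][:,0]
E
python3 - <<'E'
from h import *
print(observe())
a=grab('top','top0');b=grab('side','side0')
for f in(a,b):
    T=f['camera_from_world'];print(-T[:3,:3].T@T[:3,3],f['intrinsics'][0])
E
```

```text
pics
{'time_s': 0.0, 'qpos': array([ 1.23781242e+00,  2.17733021e-01,  1.61492039e+00,  5.24382845e-06,
        1.31128759e+00, -1.12217444e-01]), 'joint_vel': array([-0.00044784,  0.00151676, -0.00058771,  0.0009921 ,  0.00021264,
        0.00032808]), 'joint_efforts': array([ 5.83313449e-04, -3.96844411e+01, -3.03854978e+01, -1.34593133e-04,
        9.56591946e-03, -1.91758204e-05]), 'tool_pos': array([0.13658391, 0.60906912, 0.22998855]), 'eef_rot': array([ 1.10159806e-01,  9.93913195e-01, -1.14464444e-03, -2.61689683e-04]), 'ft_force': array([ 0.15177035, -0.06744728, -0.34497258]), 'wrist_torque': array([ 0.02905773, -0.01749046,  0.03190749]), 'width': 1.0026208304337278}
[0.31136166 0.03207163 1.41396896] [443.24267723   0.         326.60637013]
[ 0.11242692 -0.87128909  0.95202277] [494.35266907   0.         318.59107224]
```

View pics/top0.png

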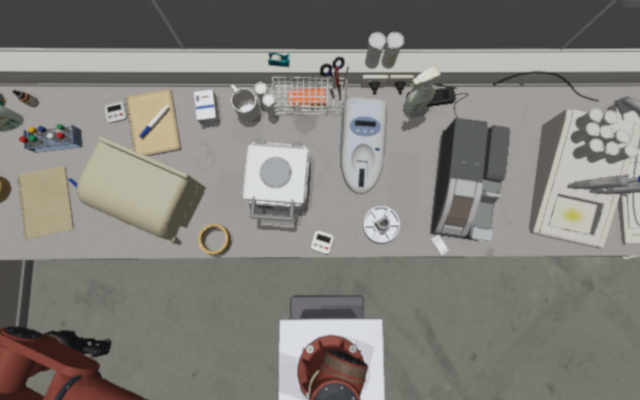

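View pics/side0.png

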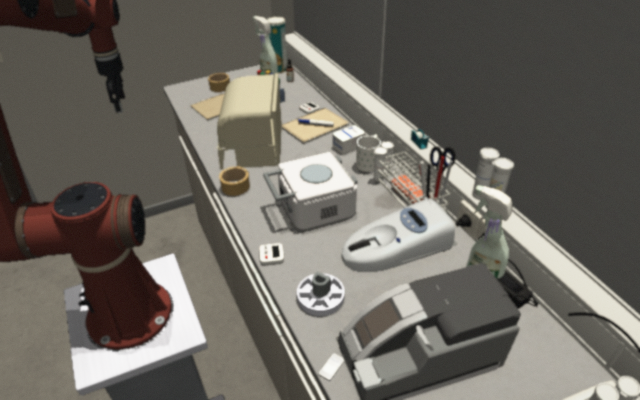

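The top view shows the centrifuge around (277,175), its bar around (272,217), the rotor at (381,225), the timer at (321,242), the tape at (213,239) and the sachet at (440,245). I'll enlarge it.

```bash
python3 - <<'E'
from h import *
im=cv2.imread('pics/top0.png')
a=cv2.resize(im[135:260,235:325],None,fx=5.5,fy=5.5,interpolation=cv2.INTER_CUBIC)[:600]
b=cv2.resize(im[202:250,355:407],None,fx=5.5,fy=5.5,interpolation=cv2.INTER_CUBIC)
c=np.zeros((600,800,3),np.uint8);c[:a.shape[0],:495]=a;c[:b.shape[0],500:500+b.shape[1]]=b[:, :300]
s=cv2.imread('pics/side0.png')[260:320,290:350];s=cv2.resize(s,None,fx=5,fy=5,interpolation=cv2.INTER_CUBIC);c[290:590,498:798]=s
cv2.imwrite('pics/crop0.png',c)
E
```

```text
(no output)
```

View pics/crop0.png

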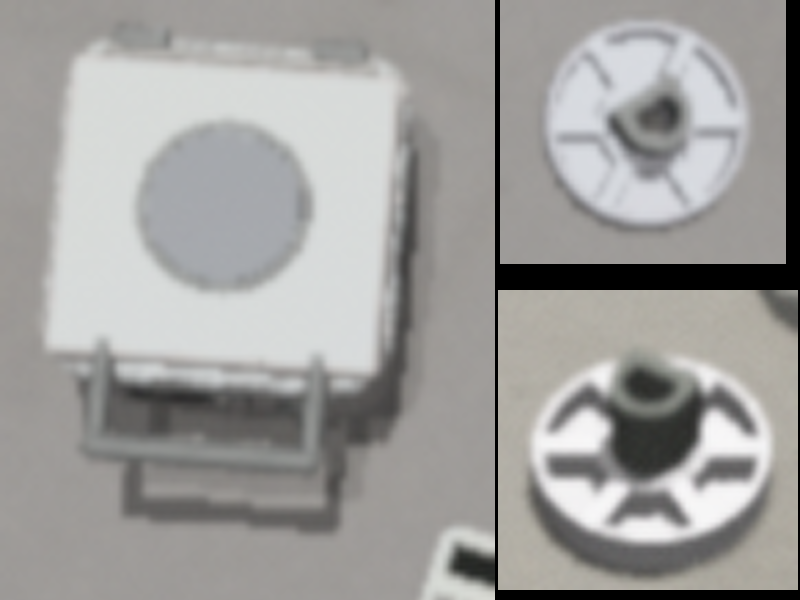

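```bash
python3 - <<'E'
from h import *
f=load('top0'); c=lambda p:[(235+x/5.5,135+y/5.5) for x,y in p]
bar=onplane(f,c([(92,445),(320,463)]),.110); print('bar',bar, bar.mean(0))
lid=onplane(f,c([(80,55),(392,68),(375,372),(48,348)]),.115); print('lid',lid,lid.mean(0))
disc=onplane(f,c([(225,205)]),.115);print('disc',disc)
d=bar[0]-bar[1];print('bar yaw(y axis) deg',np.degrees(np.arctan2(d[1],d[0]))-90)
d=lid[0]+lid[1]-lid[2]-lid[3];print('lid x',np.degrees(np.arctan2(d[1],d[0])))
ro=onplane(f,[(355+146/5.5,202+124/5.5)],.025);print('rotor',ro)
g=load('side0');ro=onplane(g,[(290+153/5,260+(450-290)/5)],.025);print('rotor side',ro)
print('timer',onplane(f,[(321,242)],.018),'tape',onplane(f,[(213,239)],.048))
E
```

```text
bar [[0.46149681 0.23528929 0.11      ]
 [0.4512066  0.11306882 0.11      ]] [0.4563517  0.17417905 0.11      ]
lid [[0.67595406 0.2454819  0.115     ]
 [0.6682505  0.07455388 0.115     ]
 [0.49969555 0.08349563 0.115     ]
 [0.5134736  0.25918632 0.115     ]] [0.58934343 0.16567943 0.115     ]
disc [[0.59172412 0.16515714 0.115     ]]
bar yaw(y axis) deg -4.812599944308985
lid x -3.9135122212995586
rotor [[ 0.44209901 -0.15945972  0.025     ]]
rotor side [[ 0.44024912 -0.16582326  0.025     ]]
timer [[0.38879154 0.03118157 0.018     ]] tape [[0.39816924 0.3615677  0.048     ]]
```

play_rows --steps '[{"offset": [22, -32, 0], "yaw": -7, "grip": 0.5}, {"offset": [44, -64, 0], "yaw": -14, "grip": 0.4}, {"offset": [66, -96, 0], "yaw": -21, "grip": 0.4}, {"offset": [88, -128, 0], "yaw": -28, "grip": 0.4}, {"offset": [110, -160, 0], "yaw": -35, "grip": 0.4}]'

```text
time_s: 0.52
tool_pos: [0.2471, 0.448, 0.2306]
eef_rot: [0.406, 0.914, -0.001, -0.0]
ft_force: [1.3, 0.5, 0.2]
width: 0.405
```

play_rows --steps '[{"offset": [22, -30, 0], "yaw": -7, "grip": 0.4}, {"offset": [44, -60, 0], "yaw": -14, "grip": 0.4}, {"offset": [66, -90, 0], "yaw": -21, "grip": 0.4}, {"offset": [88, -120, 0], "yaw": -28, "grip": 0.4}, {"offset": [110, -150, 0], "yaw": -35, "grip": 0.4}]'

```text
time_s: 0.93
tool_pos: [0.3572, 0.2981, 0.2309]
eef_rot: [0.663, 0.749, -0.0, -0.0]
ft_force: [1.1, 0.2, -0.5]
width: 0.401
```

play_rows --steps '[{"offset": [25, -32, 0], "yaw": -6, "grip": 0.4}, {"offset": [50, -64, 0], "yaw": -12, "grip": 0.4}, {"offset": [75, -96, 0], "yaw": -12, "grip": 0.4}, {"offset": [99, -125, 0], "yaw": -12, "grip": 0.4}, {"offset": [99, -125, 0], "yaw": -12, "grip": 0.4}]'

```text
time_s: 1.35
tool_pos: [0.4594, 0.1699, 0.2313]
eef_rot: [0.737, 0.675, -0.0, 0.002]
ft_force: [0.1, -0.6, -0.9]
width: 0.4
```

```bash
python3 - <<'E'
from h import *
f=grab('wrist','w0');o=observe();print(o['tool_pos'],o['eef_rot'])
for z in(.105,.110):print(proj(f,[[.456,.174,z],[.4615,.235,z],[.451,.113,z]]))
print('tip',proj(f,[o['tool_pos']]))
E
```

```text
[0.45738428 0.17215818 0.23100299] [ 7.37137758e-01  6.75742420e-01 -2.94332425e-04  1.43951808e-04]
[[313.50804971 189.21187793]
 [313.25623467 120.98958561]
 [314.23506202 248.83405545]]
[[313.42336426 190.64183731]
 [313.16059177 121.24415295]
 [314.16782872 251.14512389]]
tip [[312.75719861 254.52279072]]
```

View pics/w0.png

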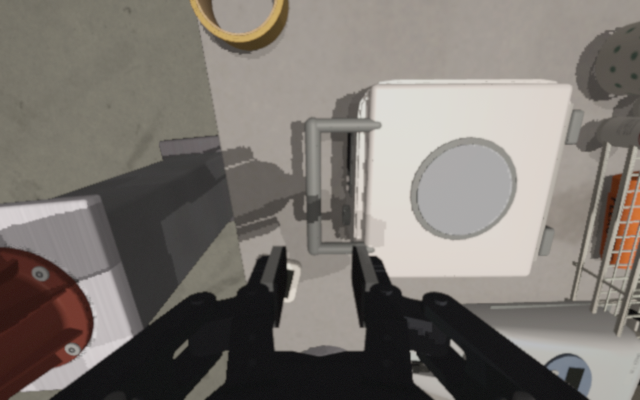

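The wrist picture has the bar at column 313.5, rows 122 to 247, which matches my estimate. I'll lower, grip, then follow the arc.

play_rows --steps '[{"offset": [0, 1, -40], "yaw": 0, "grip": 0.4}, {"offset": [0, 2, -80], "yaw": 0, "grip": 0.4}, {"offset": [0, 2, -115], "yaw": 0, "grip": 0.4}, {"offset": [0, 2, -141], "yaw": 0, "grip": 0.4}, {"offset": [0, 2, -141], "yaw": 0, "grip": 0.3}]'

```text
time_s: 1.82
tool_pos: [0.4489, 0.1763, 0.0838]
eef_rot: [0.735, 0.678, -0.006, -0.004]
ft_force: [-1.6, -0.2, -0.8]
width: 0.302
```

play_rows --steps '[{"offset": [0, 0, 0], "yaw": 0, "grip": 0.1}, {"offset": [0, 0, 0], "yaw": 0, "grip": 0.05}, {"offset": [0, 0, 0], "yaw": 0, "grip": 0.05}, {"offset": [0, 0, 0], "yaw": 0, "grip": 0.05}, {"offset": [0, 0, 0], "yaw": 0, "grip": 0.05}]'

```text
time_s: 2.23
tool_pos: [0.4553, 0.1768, 0.0912]
eef_rot: [0.735, 0.678, -0.0, -0.0]
ft_force: [-3.3, -4.0, -1.0]
width: 0.147
```

```bash
python3 - <<'E'
import numpy as np
from bench import observe
print(observe())
u=np.array([np.cos(np.radians(-4.3)),np.sin(np.radians(-4.3))])
p0=np.radians(1.56);R=.22008
for t in np.arange(0,1.86,.125):
    d=R*(np.cos(p0)-np.cos(t+p0));print(round(t,3),(d*u*1000).round(),round(1000*R*(np.sin(t+p0)-np.sin(p0))))
E
```

```text
{'time_s': 2.2333, 'qpos': array([ 2.26576415e-01,  1.01018716e-01,  2.03574096e+00, -1.94743108e-04,
        1.00559598e+00,  3.07660128e-01]), 'joint_vel': array([-0.00104099,  0.00429053,  0.00234424,  0.00120117, -0.00638918,
       -0.00054765]), 'joint_efforts': array([ 8.85236710e-01, -3.12362802e+01, -2.88080996e+01,  5.40475007e-01,
       -1.26049396e+00, -2.35829037e-02]), 'tool_pos': array([0.45534802, 0.17675829, 0.09120196]), 'eef_rot': array([ 7.35149885e-01,  6.77904487e-01, -3.72123850e-04, -1.17577827e-04]), 'ft_force': array([-3.34876887, -3.99432417, -0.9621043 ]), 'wrist_torque': array([-0.56314956,  0.62609781, -0.01168389]), 'width': 0.14669275002919835}
0.0 [ 0. -0.] 0
0.125 [ 2. -0.] 27
0.25 [ 8. -1.] 54
0.375 [17. -1.] 80
0.5 [30. -2.] 105
0.625 [45. -3.] 128
0.75 [63. -5.] 148
0.875 [83. -6.] 167
1.0 [106.  -8.] 182
1.125 [130. -10.] 195
1.25 [156. -12.] 205
1.375 [183. -14.] 211
1.5 [210. -16.] 214
1.625 [237. -18.] 213
1.75 [264. -20.] 209
```

play_rows --steps '[{"offset": [1, 0, 14], "yaw": 0, "grip": 0.05}, {"offset": [3, 0, 34], "yaw": 0, "grip": 0.05}, {"offset": [8, -1, 54], "yaw": 0, "grip": 0.05}, {"offset": [17, -1, 80], "yaw": 0, "grip": 0.05}, {"offset": [30, -2, 105], "yaw": 0, "grip": 0.05}]'

```text
time_s: 2.65
tool_pos: [0.4871, 0.1742, 0.1972]
eef_rot: [0.735, 0.678, 0.001, 0.002]
ft_force: [5.3, -3.2, -7.1]
width: 0.142
```

play_rows --steps '[{"offset": [15, -1, 23], "yaw": 0, "grip": 0.05}, {"offset": [33, -3, 43], "yaw": 0, "grip": 0.05}, {"offset": [53, -4, 62], "yaw": 0, "grip": 0.05}, {"offset": [76, -6, 77], "yaw": 0, "grip": 0.05}, {"offset": [100, -8, 90], "yaw": 0, "grip": 0.05}]'

```text
time_s: 3.07
tool_pos: [0.5864, 0.1662, 0.2884]
eef_rot: [0.735, 0.678, 0.0, 0.001]
ft_force: [0.1, -3.9, -6.0]
width: 0.139
```

play_rows --steps '[{"offset": [26, -2, 10], "yaw": 0, "grip": 0.05}, {"offset": [53, -4, 16], "yaw": 0, "grip": 0.05}, {"offset": [80, -6, 19], "yaw": 0, "grip": 0.05}, {"offset": [107, -8, 18], "yaw": 0, "grip": 0.05}, {"offset": [134, -10, 14], "yaw": 0, "grip": 0.05}]'

```text
time_s: 3.48
tool_pos: [0.7223, 0.1554, 0.3046]
eef_rot: [0.735, 0.678, 0.002, 0.003]
ft_force: [-3.8, -3.6, 11.7]
width: 0.139
```

```bash
python3 - <<'E'
from h import *
f=grab('side','s1');im=cv2.imread('pics/s1.png')[30:280,200:500];cv2.imwrite('pics/s1c.png',cv2.resize(im,None,fx=2,fy=2))
E
```

```text
(no output)
```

View pics/s1c.png

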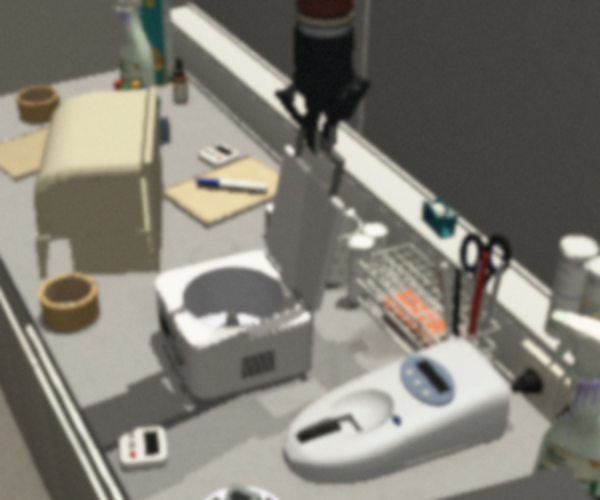

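The lid now stands about 1.75 rad open, held by the bar. I'll push it slightly further, release and rise.

play_rows --steps '[{"offset": [8, -1, -2], "yaw": 0, "grip": 0.05}, {"offset": [12, -1, -3], "yaw": 0, "grip": 0.3}, {"offset": [12, -1, -3], "yaw": 0, "grip": 0.4}, {"offset": [12, -1, 15], "yaw": 0, "grip": 0.4}, {"offset": [12, -1, 50], "yaw": 0, "grip": 0.4}]'

```text
time_s: 3.95
tool_pos: [0.7281, 0.1568, 0.342]
eef_rot: [0.735, 0.678, -0.005, -0.005]
ft_force: [1.1, -1.0, -0.6]
width: 0.4
```

play_rows --steps '[{"offset": [-10, 0, 15], "yaw": 0, "grip": 0.6}, {"offset": [-45, -10, 20], "yaw": 0, "grip": 0.8}, {"offset": [-80, -30, 20], "yaw": 0, "grip": 1}, {"offset": [-115, -50, 0], "yaw": 0, "grip": 1}, {"offset": [-140, -60, -20], "yaw": 0, "grip": 1}]'

```text
time_s: 4.37
tool_pos: [0.5902, 0.096, 0.3319]
eef_rot: [0.735, 0.678, 0.002, 0.001]
ft_force: [0.6, 0.6, -0.4]
width: 1.001
```

play_rows --steps '[{"offset": [0, 0, 0], "yaw": 0, "grip": 1}, {"offset": [0, 0, 0], "yaw": 0, "grip": 1}]'

```text
time_s: 4.53
tool_pos: [0.5868, 0.0964, 0.325]
eef_rot: [0.735, 0.678, -0.003, -0.003]
ft_force: [0.7, 0.4, 0.2]
width: 1.001
```

```bash
python3 - <<'E'
from h import *
f=grab('wrist','w1');o=observe();print(o['tool_pos'],o['eef_rot'])
p=proj(f,[[.591,.164,.068]])[0];print(p);T=f['camera_from_world'];print(-T[:3,:3].T@T[:3,3])
x,y=p.astype(int);x0,y0=max(x-90,0),max(y-75,0);print(x0,y0)
im=cv2.imread('pics/w1.png')[y0:y0+150,x0:x0+180];cv2.imwrite('pics/w1c.png',cv2.resize(im,None,fx=4,fy=4,interpolation=cv2.INTER_CUBIC))
E
```

```text
[0.59003992 0.09664432 0.32834728] [ 7.35036950e-01  6.78026247e-01 -2.14445554e-04 -1.02223506e-03]
[319.01060418 115.05624569]
[0.59536011 0.17179252 0.46704381]
229 40
```

View pics/w1c.png

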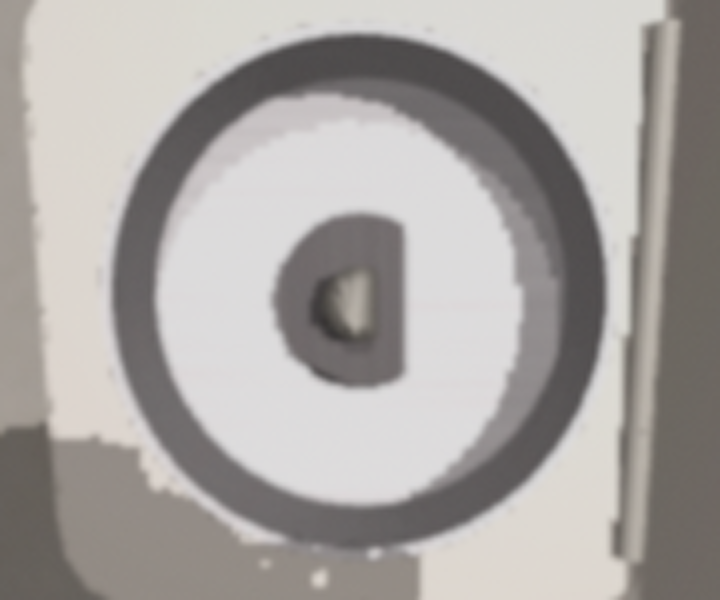

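```bash
python3 - <<'E'
from h import *
f=load('w1');c=lambda p:[(229+x/4,40+y/4) for x,y in p]
print('flange c',onplane(f,c([(361,300)]),.03),'rim c',onplane(f,c([(359,290.5)]),.101))
e=onplane(f,c([(405,222),(405,378)]),.03);print(e);d=e[1]-e[0];print('flat normal deg',np.degrees(np.arctan2(d[1],d[0]))+90)
E
```

```text
flange c [[0.59092636 0.16330639 0.03      ]] rim c [[0.59127832 0.16740537 0.101     ]]
[[0.60814601 0.18785614 0.03      ]
 [0.60445252 0.13528858 0.03      ]]
flat normal deg -4.019099943776752
```

Spindle is at about (0.591, 0.1645), its flat facing −4°. Next I'll look at the rotor from above.

play_rows --steps '[{"offset": [-18, -36, 0], "yaw": 0, "grip": 1}, {"offset": [-36, -72, 0], "yaw": 0, "grip": 1}, {"offset": [-54, -108, -10], "yaw": 0, "grip": 1}, {"offset": [-72, -144, -20], "yaw": 0, "grip": 1}, {"offset": [-90, -180, -30], "yaw": 0, "grip": 1}]'

```text
time_s: 5.0
tool_pos: [0.504, -0.0853, 0.3026]
eef_rot: [0.735, 0.679, 0.002, 0.003]
ft_force: [0.8, -0.3, -0.4]
width: 0.998
```

play_rows --steps '[{"offset": [-18, -36, 0], "yaw": 0, "grip": 1}, {"offset": [-36, -72, 0], "yaw": 0, "grip": 1}, {"offset": [-58, -115, -10], "yaw": 0, "grip": 1}, {"offset": [-58, -115, -10], "yaw": 0, "grip": 1}, {"offset": [-58, -115, -10], "yaw": 0, "grip": 1}]'

```text
time_s: 5.42
tool_pos: [0.4449, -0.2017, 0.2913]
eef_rot: [0.737, 0.676, 0.001, 0.002]
ft_force: [1.0, 0.5, -0.7]
width: 1.0
```

```bash
python3 - <<'E'
from h import *
f=grab('wrist','w2');o=observe();print(o['tool_pos'],o['eef_rot'],o['qpos'])
p=proj(f,[[.441,-.162,.07]])[0];print(p)
x,y=p.astype(int);x0,y0=max(x-85,0),max(y-75,0);print(x0,y0)
im=cv2.imread('pics/w2.png')[y0:y0+150,x0:x0+180];cv2.imwrite('pics/w2c.png',cv2.resize(im,None,fx=4,fy=4,interpolation=cv2.INTER_CUBIC))
E
```

```text
[ 0.44552473 -0.20020242  0.29135698] [0.73592773 0.67705725 0.0011725  0.00157617] [-5.67050032e-01 -1.29366515e-01  1.85975599e+00  1.47543288e-03
  1.40755412e+00 -4.84007515e-01]
[311.48902187 140.12610643]
226 65
```

View pics/w2c.png

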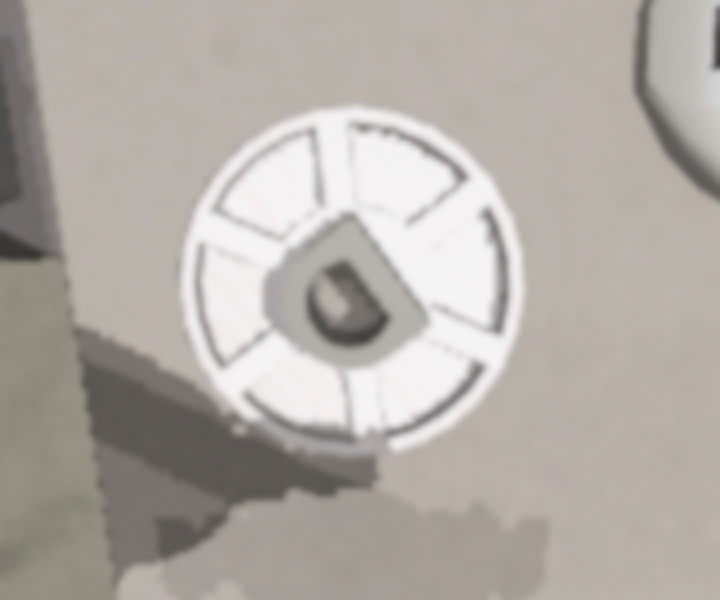

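```bash
python3 - <<'E'
from h import *
f=load('w2');c=lambda p:[(226+x/4,65+y/4) for x,y in p]
print('disc c',onplane(f,c([(353,281)]),.025))
e=onplane(f,c([(350,213),(428,322)]),.07);d=e[1]-e[0];L=np.linalg.norm(d);a=np.arctan2(d[1],d[0])+np.pi/2
print('edge len',L,'normal deg',np.degrees(a),'centre',e.mean(0)[:2]-.016*np.array([np.cos(a),np.sin(a)]))
b=onplane(f,c([(336,262),(388,317)]),.07);print(b)
q=observe()['eef_rot'];from scipy.spatial.transform import Rotation as Ro
y=Ro.from_quat(q).apply([0,1,0]);print('tool y deg',np.degrees(np.arctan2(y[1],y[0])))
E
```

```text
disc c [[ 0.44390967 -0.16038519  0.025     ]]
edge len 0.0392768647523694 normal deg 31.482367952807312 centre [ 0.44230421 -0.1621694 ]
[[ 0.44028512 -0.15065693  0.07      ]
 [ 0.45433232 -0.16804718  0.07      ]]
tool y deg -4.771526471400218
```

play_rows --steps '[{"offset": [1, 10, -20], "yaw": -7, "grip": 0.8}, {"offset": [2, 20, -40], "yaw": -14, "grip": 0.8}, {"offset": [2, 30, -60], "yaw": -21, "grip": 0.8}, {"offset": [2, 42, -80], "yaw": -28, "grip": 0.8}, {"offset": [2, 42, -100], "yaw": -35, "grip": 0.8}]'

```text
time_s: 5.88
tool_pos: [0.4483, -0.154, 0.1899]
eef_rot: [0.905, 0.425, 0.002, 0.0]
ft_force: [0.0, 0.4, -0.9]
width: 0.8
```

play_rows --steps '[{"offset": [0, 0, -20], "yaw": -7, "grip": 0.8}, {"offset": [0, 0, -40], "yaw": -14, "grip": 0.8}, {"offset": [0, 0, -60], "yaw": -18.3, "grip": 0.8}, {"offset": [0, 0, -60], "yaw": -18.3, "grip": 0.8}, {"offset": [0, 0, -60], "yaw": -18.3, "grip": 0.8}]'

```text
time_s: 6.3
tool_pos: [0.4468, -0.1556, 0.1294]
eef_rot: [0.961, 0.278, -0.0, -0.001]
ft_force: [0.9, 0.1, 1.2]
width: 0.797
```

```bash
python3 - <<'E'
from h import *
from scipy.spatial.transform import Rotation as Ro
f=grab('wrist','w3');o=observe();print(o['tool_pos'],o['qpos'])
y=Ro.from_quat(o['eef_rot']).apply([0,1,0]);print('tool y deg',np.degrees(np.arctan2(y[1],y[0])))
print(proj(f,[[.443,-.1613,.07],[.443,-.1613,.025]]))
E
```

```text
[ 0.44762987 -0.15638626  0.13053935] [-4.84667406e-01  7.40358985e-03  2.04737150e+00  6.75148945e-04
  1.08519138e+00  5.22429760e-01]
tool y deg -57.720486782045036
[[320.41895914 228.73157543]
 [320.28239105 208.82308299]]
```

View pics/w3.png

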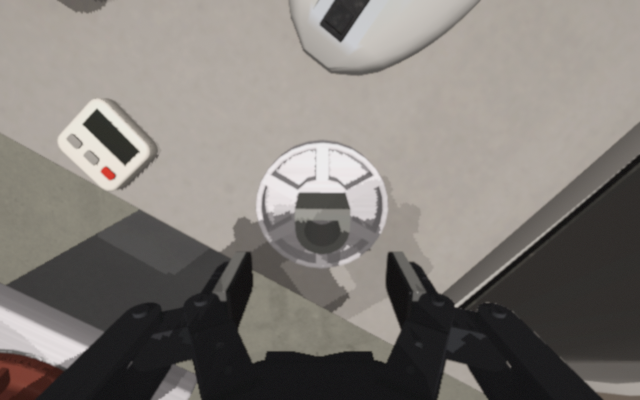

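Hub is square to the jaws (flat edge at row 209, columns 296–350). I'll descend and grip.

play_rows --steps '[{"offset": [0, -3, -30], "yaw": 0, "grip": 0.8}, {"offset": [0, -3, -60], "yaw": 0, "grip": 0.8}, {"offset": [0, -3, -85], "yaw": 0, "grip": 0.8}, {"offset": [0, -3, -98], "yaw": 0, "grip": 0.8}, {"offset": [0, -3, -98], "yaw": 0, "grip": 0.7}]'

```text
time_s: 6.77
tool_pos: [0.4454, -0.1593, 0.0302]
eef_rot: [0.961, 0.277, -0.001, -0.001]
ft_force: [-0.8, 0.8, 0.3]
width: 0.702
```

play_rows --steps '[{"offset": [0, 0, 0], "yaw": 0, "grip": 0.5}, {"offset": [0, 0, 0], "yaw": 0, "grip": 0.3}, {"offset": [0, 0, 0], "yaw": 0, "grip": 0.3}, {"offset": [0, 0, 0], "yaw": 0, "grip": 0.3}, {"offset": [0, 0, 0], "yaw": 0, "grip": 0.3}]'

```text
time_s: 7.18
tool_pos: [0.4481, -0.161, 0.0336]
eef_rot: [0.961, 0.276, 0.002, 0.001]
ft_force: [0.6, 0.9, 7.7]
width: 0.458
```

```bash
python3 - <<'E'
from h import *
o=observe();print(o)
E
```

```text
{'time_s': 7.1833, 'qpos': array([-4.92839869e-01,  1.76773223e-01,  2.08751421e+00,  9.87902463e-04,
        8.72714335e-01,  5.18125443e-01]), 'joint_vel': array([-0.00230426,  0.00096728, -0.00218675,  0.0024833 ,  0.00232767,
        0.00058275]), 'joint_efforts': array([-7.04225432e-01, -2.75807583e+01, -2.02215761e+01, -5.03781047e-01,
       -3.63351731e-01, -7.43112731e-03]), 'tool_pos': array([ 0.44813794, -0.16095128,  0.03360648]), 'eef_rot': array([0.96116361, 0.27596939, 0.00190819, 0.00133102]), 'ft_force': array([0.63235052, 0.85175748, 7.6748091 ]), 'wrist_torque': array([ 0.58707087,  0.2342099 , -0.04743866]), 'width': 0.45773914354067624}
```

play_rows --steps '[{"offset": [0, 0, 15], "yaw": 0, "grip": 0.3}, {"offset": [0, 0, 45], "yaw": 0, "grip": 0.3}, {"offset": [0, 0, 85], "yaw": 0, "grip": 0.3}, {"offset": [0, 5, 125], "yaw": 0, "grip": 0.3}, {"offset": [5, 20, 160], "yaw": 0, "grip": 0.3}]'

```text
time_s: 7.6
tool_pos: [0.4498, -0.1413, 0.1929]
eef_rot: [0.961, 0.275, -0.001, 0.001]
ft_force: [1.4, -0.3, -4.0]
width: 0.463
```

play_rows --steps '[{"offset": [12, 28, 20], "yaw": -5, "grip": 0.3}, {"offset": [25, 56, 40], "yaw": -10, "grip": 0.3}, {"offset": [40, 90, 40], "yaw": -15, "grip": 0.3}, {"offset": [55, 122, 40], "yaw": -20, "grip": 0.3}, {"offset": [70, 155, 40], "yaw": -25, "grip": 0.3}]'

```text
time_s: 8.02
tool_pos: [0.5208, 0.0161, 0.2313]
eef_rot: [0.998, 0.059, 0.0, 0.0]
ft_force: [0.6, 0.3, -4.8]
width: 0.462
```

play_rows --steps '[{"offset": [15, 32, 0], "yaw": -4, "grip": 0.3}, {"offset": [30, 64, 0], "yaw": -8, "grip": 0.3}, {"offset": [45, 96, 0], "yaw": -11, "grip": 0.3}, {"offset": [60, 125, 0], "yaw": -11, "grip": 0.3}, {"offset": [73, 150, 0], "yaw": -11, "grip": 0.3}]'

```text
time_s: 8.43
tool_pos: [0.5935, 0.1668, 0.2299]
eef_rot: [0.999, -0.034, -0.001, 0.0]
ft_force: [-0.2, -0.2, -3.9]
width: 0.462
```

play_rows --steps '[{"offset": [0, 0, 0], "yaw": 0, "grip": 0.3}, {"offset": [0, 0, 0], "yaw": 0, "grip": 0.3}, {"offset": [0, 0, 0], "yaw": 0, "grip": 0.3}]'

```text
time_s: 8.68
tool_pos: [0.5927, 0.1643, 0.2299]
eef_rot: [0.999, -0.034, -0.001, 0.001]
ft_force: [-0.8, -0.7, -4.4]
width: 0.463
```

```bash
python3 - <<'E'
from h import *
from scipy.spatial.transform import Rotation as Ro
f=grab('wrist','w4');o=observe();print(o['tool_pos'],o['qpos'],o['width'],o['ft_force'])
y=Ro.from_quat(o['eef_rot']).apply([0,1,0]);print('tool y deg',np.degrees(np.arctan2(y[1],y[0])))
g=grab('side','s4');grab('top','t4')
p=o['tool_pos'];c=p+[-.0044,0,-.034+.025]
print(proj(f,[c,c+[0,0,.045]]),proj(g,[c,[.591,.1645,.1]]))
im=cv2.imread('pics/w4.png')[80:400,100:540];s=cv2.imread('pics/s4.png')[80:260,240:400]
o=np.zeros((600,800,3),np.uint8);o[:320,:440]=im;s=cv2.resize(s,None,fx=2.2,fy=2.2);o[:s.shape[0],445:445+s.shape[1]]=s[:,:355]
cv2.imwrite('pics/c4.png',o)
E
```

```text
[0.59281732 0.16387307 0.23020339] [ 1.56045672e-01  1.98516194e-01  1.63718024e+00 -8.49020631e-04
  1.30827128e+00  1.79638429e+00] 0.45808623062885134 [-0.20432558  0.34054035 -5.25177726]
tool y deg -93.97171817959911
[[317.51073823 261.67340006]
 [317.18501275 314.17099417]] [[315.12307666 141.8574505 ]
 [316.83070971 177.19403166]]
```

View pics/c4.png

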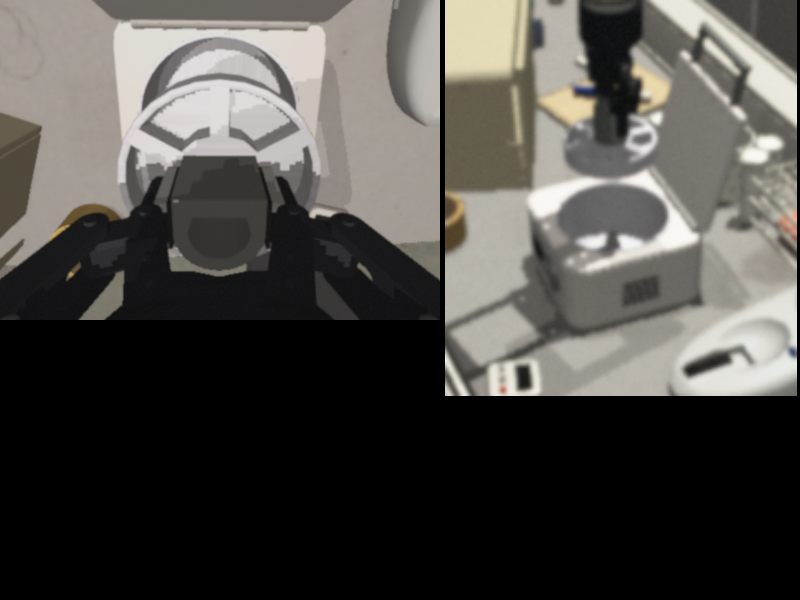

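```bash
python3 - <<'E'
from h import *
f=load('w4');tz=.2300
u=lambda p:[(100+x,80+y) for x,y in p]
im=f['pixels'][80:400,100:540]
e=onplane(f,u([(172,199),(267,199)]),tz-.034+.07);print('hub edge',e,e.mean(0)-[.016,-.001,0])
d=onplane(f,u([(118,170),(321,170)]),tz-.034+.025);print('disc lr',d,d.mean(0))
t=onplane(f,u([(219,80)]),tz-.034+.025);print('disc top',t,t-[.058,0,0])
print('rim lr',onplane(f,u([(142,110),(297,110)]),.101).mean(0),'rim top',onplane(f,u([(219,37)]),.101)-[.073,0,0])
print('housing lr',onplane(f,u([(114,40),(325,40)]),.1).mean(0))
# view: enlarged for exact edges
cv2.imwrite('pics/w4z.png',cv2.resize(im[10:230,100:340],None,fx=2.7,fy=2.7,interpolation=cv2.INTER_CUBIC)[...,::-1])
E
```

```text
hub edge [[0.60655243 0.18096488 0.266     ]
 [0.60387155 0.14251673 0.266     ]] [0.58921199 0.1627408  0.266     ]
disc lr [[0.59943468 0.21889508 0.221     ]
 [0.59155144 0.10557021 0.221     ]] [0.59549306 0.16223264 0.221     ]
disc top [[0.64593036 0.15907275 0.221     ]] [[0.58793036 0.15907275 0.221     ]]
rim lr [0.59729048 0.16171907 0.101     ] rim top [[0.59015984 0.15768605 0.101     ]]
housing lr [0.66066024 0.15737328 0.1       ]
```

View pics/w4z.png

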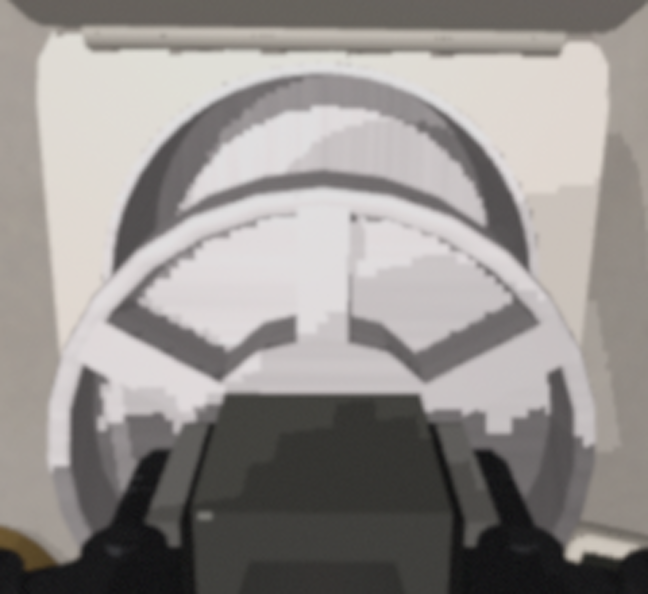

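```bash
python3 - <<'E'
from h import *
f=load('w1');c=lambda p:[(229+x/4,40+y/4) for x,y in p]
for z,l,rr,t,b in((.101,(111,290),(607,290),(359,33),(359,548)),(.02,(155,290),(560,290),(357,78),(357,505))):
    q=onplane(f,c([l,rr,t,b]),z);print(z,q[:2].mean(0),q[2:].mean(0),np.linalg.norm(q[0]-q[1]),np.linalg.norm(q[2]-q[3]))
q=onplane(f,c([(361,213),(361,387),(274,300)]),.03);print('flange',q[:2].mean(0),q[2]+[.03,-.002,0],np.linalg.norm(q[0]-q[1]))
s=onplane(f,c([(374,303)]),.062);print('spindle flat mid approx',s-[.006,0,0])
f=load('w4');m=lambda p:[(200+x/2.7,90+y/2.7) for x,y in p]
q=onplane(f,m([(112,300),(528,300)]),.101);print('rim w4 lr',q,q.mean(0))
q=onplane(f,m([(322,72)]),.101);print('rim back minus 73',q-[.073,-.005,0])
zt=.230-.034
q=onplane(f,m([(50,440),(595,440)]),zt+.025);print('disc',q.mean(0))
q=onplane(f,m([(322,190)]),zt+.025);print('disc back-58',q-[.058,-.004,0])
q=onplane(f,m([(190,513),(452,513)]),zt+.07);print('hub edge-16',q.mean(0)-[.016,-.001,0])
E
```

```text
0.101 [0.59115286 0.16760507 0.101     ] [0.59092004 0.16302156 0.101     ] 0.14570373411648455 0.14564949573691738
0.02 [0.58974101 0.16669799 0.02      ] [0.58932926 0.16247181 0.02      ] 0.1452808123222714 0.1473638115224353
flange [0.5908777  0.16270678 0.03      ] [0.59043297 0.16379479 0.03      ] 0.058798981872592984
spindle flat mid approx [[0.58939739 0.16264768 0.062     ]]
rim w4 lr [[0.59149614 0.23651053 0.101     ]
 [0.58136121 0.09028442 0.101     ]] [0.58642867 0.16339748 0.101     ]
rim back minus 73 [[0.59042365 0.16244123 0.101     ]]
disc [0.59365765 0.1623894  0.221     ]
disc back-58 [[0.58773304 0.16295452 0.221     ]]
hub edge-16 [0.5887644 0.1630201 0.266    ]
```

All the estimates agree: spindle at (0.5907, 0.163), rotor axis about (0.5885, 0.163). I'll shift +2 mm in x and lower.

play_rows --steps '[{"offset": [2, 0, -30], "yaw": 0, "grip": 0.3}, {"offset": [2, 0, -60], "yaw": 0, "grip": 0.3}, {"offset": [2, 0, -90], "yaw": 0, "grip": 0.3}, {"offset": [2, 0, -115], "yaw": 0, "grip": 0.3}, {"offset": [2, 0, -120], "yaw": 0, "grip": 0.3}]'

```text
time_s: 9.25
tool_pos: [0.5911, 0.1629, 0.1055]
eef_rot: [0.999, -0.035, -0.005, 0.001]
ft_force: [-1.4, -0.4, -6.0]
width: 0.459
```

play_rows --steps '[{"offset": [0, 0, -3], "yaw": 0, "grip": 0.3}, {"offset": [0, 0, -6], "yaw": 0, "grip": 0.3}, {"offset": [0, 0, -9], "yaw": 0, "grip": 0.3}, {"offset": [0, 0, -12], "yaw": 0, "grip": 0.3}, {"offset": [0, 0, -15], "yaw": 0, "grip": 0.3}]'

```text
time_s: 9.67
tool_pos: [0.5974, 0.165, 0.0981]
eef_rot: [0.999, -0.034, 0.002, -0.0]
ft_force: [-0.1, -0.7, -5.0]
width: 0.465
```

play_rows --steps '[{"offset": [0, 0, -2], "yaw": 0, "grip": 0.3}, {"offset": [0, 0, -4], "yaw": 0, "grip": 0.3}, {"offset": [0, 0, -6], "yaw": 0, "grip": 0.3}, {"offset": [0, 0, -8], "yaw": 0, "grip": 0.3}, {"offset": [0, 0, -8], "yaw": 0, "grip": 0.3}]'

```text
time_s: 10.08
tool_pos: [0.5954, 0.1648, 0.0876]
eef_rot: [0.999, -0.034, -0.0, 0.0]
ft_force: [0.3, 0.1, -3.5]
width: 0.459
```

Underside is about 15 mm below the spindle tip and there is no contact force, so the bore has engaged.

play_rows --steps '[{"offset": [0, 0, -4], "yaw": 0, "grip": 0.3}, {"offset": [0, 0, -8], "yaw": 0, "grip": 0.3}, {"offset": [0, 0, -12], "yaw": 0, "grip": 0.3}, {"offset": [0, 0, -16], "yaw": 0, "grip": 0.3}, {"offset": [0, 0, -18], "yaw": 0, "grip": 0.3}]'

```text
time_s: 10.5
tool_pos: [0.5955, 0.1648, 0.0693]
eef_rot: [0.999, -0.035, -0.0, 0.0]
ft_force: [-0.4, -0.1, -4.3]
width: 0.461
```

play_rows --steps '[{"offset": [0, 0, -2], "yaw": 0, "grip": 0.3}, {"offset": [0, 0, -4], "yaw": 0, "grip": 0.3}, {"offset": [0, 0, -5], "yaw": 0, "grip": 0.3}, {"offset": [0, 0, -5], "yaw": 0, "grip": 0.3}]'

```text
time_s: 10.83
tool_pos: [0.5958, 0.1649, 0.065]
eef_rot: [0.999, -0.034, -0.0, 0.0]
ft_force: [-1.0, -0.3, -4.2]
width: 0.459
```

Within 1–2 mm of the seat. I'll release and withdraw straight up.

play_rows --steps '[{"offset": [0, 0, -1], "yaw": 0, "grip": 0.3}, {"offset": [0, 0, -1], "yaw": 0, "grip": 0.6}, {"offset": [0, 0, -1], "yaw": 0, "grip": 0.8}, {"offset": [0, 0, -1], "yaw": 0, "grip": 0.8}, {"offset": [0, 0, -1], "yaw": 0, "grip": 0.8}]'

```text
time_s: 11.25
tool_pos: [0.597, 0.165, 0.0655]
eef_rot: [0.999, -0.034, 0.001, -0.0]
ft_force: [0.5, -1.2, 0.2]
width: 0.803
```

play_rows --steps '[{"offset": [0, 0, 15], "yaw": 0, "grip": 0.8}, {"offset": [0, 0, 45], "yaw": 0, "grip": 0.8}, {"offset": [0, 0, 85], "yaw": 0, "grip": 0.8}, {"offset": [-10, 0, 125], "yaw": 0, "grip": 0.8}, {"offset": [-40, 0, 160], "yaw": 0, "grip": 0.8}]'

```text
time_s: 11.67
tool_pos: [0.5624, 0.1648, 0.2256]
eef_rot: [0.999, -0.035, 0.004, -0.001]
ft_force: [0.2, 0.4, 1.2]
width: 0.799
```

play_rows --steps '[{"offset": [-20, 0, 25], "yaw": 0, "grip": 0.8}, {"offset": [-30, 0, 50], "yaw": 0, "grip": 0.8}, {"offset": [-30, 0, 50], "yaw": 0, "grip": 0.8}, {"offset": [-30, 0, 50], "yaw": 0, "grip": 0.8}]'

```text
time_s: 12.0
tool_pos: [0.53, 0.1652, 0.2742]
eef_rot: [0.999, -0.034, 0.003, -0.001]
ft_force: [0.8, 0.2, -0.3]
width: 0.8
```

```bash
python3 - <<'E'
from h import *
f=grab('wrist','w5');g=grab('side','s5');t=grab('top','t5')
for z in(.03,.068):
    c=np.array([.5907,.163,z]);a=np.radians(-4)
    # hub top edge corners if home / if high
    P=[[c[0]+x*np.cos(a)-y*np.sin(a),c[1]+x*np.sin(a)+y*np.cos(a),z+.07] for x,y in((.016,.02),(.016,-.02))]
    print('hub edge',proj(f,P).round(1).tolist(),'side hub',proj(g,[[c[0],c[1],z+.07]]).round(1).tolist(),'disc lr',proj(f,[[c[0],c[1]+.058,z+.025],[c[0],c[1]-.058,z+.025]]).round(1).tolist())
w=f['pixels'][...,::-1]; s=g['pixels'][80:250,240:400][...,::-1]
o=np.zeros((600,800,3),np.uint8);o[:400,:440]=w[:,100:540];s=cv2.resize(s,None,fx=2.2,fy=2.2);o[:s.shape[0],445:797]=s
a=load('top0')['pixels'][190:260,190:460];b=t['pixels'][190:260,190:460]
o[400:540,0:540]=cv2.resize(b,None,fx=2,fy=2)[...,::-1]
cv2.imwrite('pics/c5.png',o)
E
```

```text
hub edge [[296.1, 111.0], [335.5, 111.0]] side hub [[317.0, 177.5]] disc lr [[267.2, 128.6], [365.7, 121.6]]
hub edge [[292.9, 111.1], [337.7, 111.2]] side hub [[316.7, 166.7]] disc lr [[261.2, 130.8], [371.1, 123.0]]
```

View pics/c5.png

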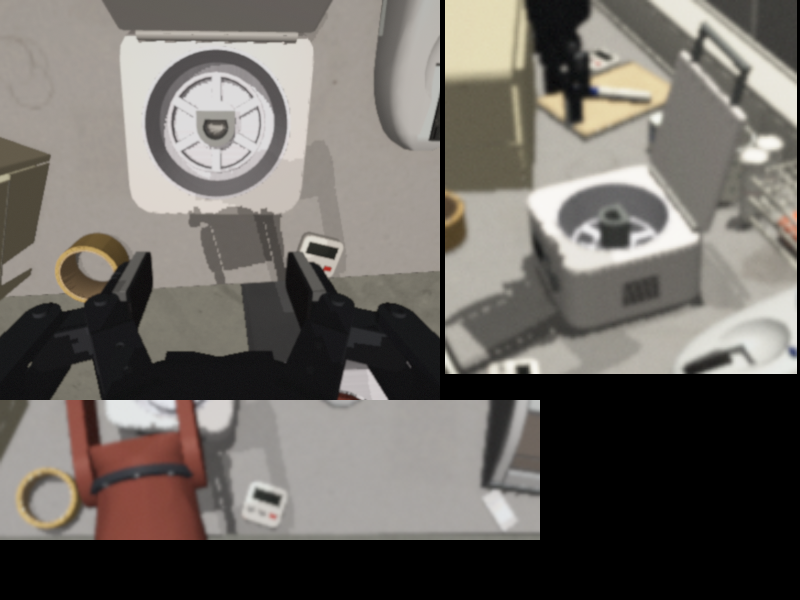

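```bash
python3 -c "
from bench import r,observe
print(observe()['time_s'],r.close_job())"
```

```text
the job is handed in; nothing more can be done
12.15 None
```

The job is handed in at about 12 s of the 66 s allowed. The lid is open against its stop and the rotor is seated on the spindle with the flats matching.

**What I did:** I gripped the lid's bar and swung it along its arc past upright, then let it fall back. I gripped the rotor by its hub and turned it 36° clockwise seen from above, to the spindle's flat at about −4°. Then I lowered it in small steps and released it. Force readings stayed near the rotor's own weight throughout.

**Last checks:**
- **Rotor height and position:** the wrist picture puts the hub's flat edge at columns 296–335, where I predicted 296.1–335.5 for fully home. The side picture puts the hub top at row 177, against 177.5 predicted for home and 166.7 for flats not matching. At release the arm's height put the rotor's underside about 1 mm above the flange.
- **Lid:** it leans back in the side view. I judged this by eye and did not measure the angle.
- **Loose items:** the timer, tape roll and sachet look unmoved; I did not measure them afterwards.
- **Robot:** the gripper is clear of everything.

No check failed. My first spindle and bowl centres disagreed by 4 mm because I took ellipse centres in a tilted view. After correcting for that, they agreed to about 1 mm.

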